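Flip the length stop down and set the tube against it

ROBOT

A 6-joint arm with a two-finger parallel gripper is mounted at the origin on the work surface. World frame = base frame: x ahead of the robot, y to its left, z up, the work surface at z = 0. Lengths are in m, angles in degrees, forces in N, time in s.
With the tool pointing down it reaches from about 0.275 to 0.75 m from the base axis. Payload 10.2 kg.
Tool frame: the origin (TCP) lies at the very end of the fingers, on their centre line; the grasp point (between the pads) lies tcp_to_grasp behind it (tcp_to_grasp is the distance from the TCP to the grasp point, in m); z points along the fingers, y is the line along which they close (so a half turn about z gives the same grasp; the last joint's range is limited). The gripper opens to 88 mm and grips with 3 to 60 N. Pads are 18 mm wide; open, the fingers measure 123 mm over their backs; the gripper's body (75 mm by 187 mm) begins 45 mm behind the grasp point.
Start: joints at [-86.826, 17.928, 85.812, -0, 76.261, -12.8], TCP at [0.144, -0.505, 0.239] pointing down, gripper open.
Joint ranges: [-168.41, 168.41], [-55.51, 124.54], [10.69, 146.95], [-70.63, 250.63], [1, 178], [-165.06, 165.06]. Speed limits (degrees/s): [136.94, 136.94, 172.46, 180, 180, 180].

INTERFACE

Orientations are given as [roll, pitch, yaw] about the fixed x, y, z axes, in that order (R = Rz(yaw) Ry(pitch) Rx(roll)).
In Python, from bench import * gives the robot as it stands. The module is installed in compiled form; this text tells all that it offers.
- The arm moves only by the tool step_arm, never from a script. Its argument "plan" is a list of rows, each a list of 7 numbers: the closure, from 0 (fully open) to 1 (shut), then the shift along the tool's x, y, z in m, then the turn, a rotation vector about the tool's x, y, z in rad. In form: [[hand, x, y, z, ax, ay, az], ...]. A call has 1 to 10 rows; each row is the pose to reach, as a shift and turn from the pose commanded when the call began, along the tool's axes at that moment; what a row does not reach only later rows make up. A row lasts 1/10 s, in which the tool goes at most 50 mm and 8.59 degrees, less where a joint would pass 70% of its speed; a pose out of reach is approached as far as the arm can. A call with a gripper value outside its range is refused whole. The fingers move at their own pace and stop on an object; the grip force is fixed at half the most. Time passes only in rows, so rows that repeat a pose let the fingers close. It gives the time, the measured TCP pose, the force, the opening and the grip force at its end, in the units of the state.
- get_state(): the state, without advancing time (a new reading comes with each control period).
- get_image(name): name is "scene" or "top" or "wrist"; returns a dict with "color" (480x640x3 uint8, red, green, blue), "vertical_fov" (degrees; the focal length in pixels is half the picture's height over the tangent of half this angle, whatever the lens; pixels are square), "cx", "cy" (the principal point, pixels), "position" and "attitude" of the camera in the world. Camera axes: x right, y down, z forward; pixel columns grow to the right and rows downward; lengths in m; the calibration is good to about 2 mm. A picture is of the moment at which its call begins. There is no depth.
- finish_job(): hands the job in; it is judged then, once.
The state is a dict: "t": time; "joint_positions": joint angles; "dq": joint speeds; "tau": joint torques, N m; "ee_pos": TCP position; "ee_rot": TCP orientation; "ft_force": force on the tool from outside, world axes, zero at the start; "wrist_torque": the same for the moment, N m; "finger_gap": opening from 0.0 (shut) to 1.0 (fully open); "grasp_force": force on a finger pad.
Only numpy, scipy, OpenCV 4.12 (cv2) and the standard library are available. Lean on these libraries where they do the work, as an engineer would, in place of code of your own. Each camera call takes 0.05 s, during which the arm holds its last target. There are 200 camera calls.

TASK

First flip the stop with the crossbar grip fully down into the path, before shifting the tube. Then push the long square tube back flat against the fence and along it until its end rests against that stop, gently and without ramming it. Leave the ball-grip stop up and the other things on the bench where they are.

Things in the scene. Friction and masses are not known exactly. Their poses are not given: they have to be found in the camera images.
- fence: Fixed aluminium fence across the bench, up to 6 degrees askew, with a flat stock bed on the robot's side. Origin at bench height under the front face. x away from the robot, square to the face (face: x = 0); y along the fence from the tube towards the stops; z up. Bed: top at z = 15 mm, x -125 to 0, y -380 to +300 mm. Upright fence: x 0 to 20 mm, top at z = 85 mm.
- stop_bar (a joint): Angle of the flip stop whose grip is a crossbar (rad): 0 = swung up and back, 1.9 = fully down on its rest, blocking the bed. The grip swings over the top and towards the robot. Hinge axis along the fence, 12 mm behind its face, 100 mm above the bench. Stiff friction hinge: stays wherever it is left, starts at 0 to 0.3, takes about 5 N at the grip.
- stop_ball (a joint): Angle of the other, otherwise equal flip stop, whose grip is a ball of 34 mm diameter; same meaning of values. It starts up (0 to 0.3) and must be left up (below 0.5). It may be nearer to the tube or farther than the crossbar stop, 90 to 115 mm from it along the fence; the tube passes under its raised flag.
- bar_grip (a point): Centre of the crossbar: a black round bar, 16 mm diameter, 60 mm long, parallel to the fence, at the free end of the crossbar stop's flag, 95 mm from the hinge axis. With the stop fully down it lies 83 mm in front of the fence face, 108 mm above the bench. Its axes turn with the flag.
- bar_hinge (a point): Point on the hinge axis of the crossbar stop, in the middle of its flag's thickness. Does not turn with the flag; axes as the fence.
- bar_face (a point): Where the middle of the tube's end comes to rest: on the tube's side (fence -y) of the crossbar stop's flag as it stands when down. Does not turn with the flag; axes as the fence. The flag is a steel plate 12 mm thick along y; down, it spans 8 to 73 mm in front of the face and ends 10 mm above the bed; up, it is over 100 mm above the bench.
- ball_grip (a point): Centre of the black ball grip (34 mm diameter) of the other stop, 95 mm from its hinge axis.
- tube_center (a point): Centre of the stock: a straight dark steel square tube, 40 x 40 mm, 200 mm long, closed with flat black end plugs, 0.4 to 0.75 kg, lying loose on the bed some 20 to 55 mm clear of the fence and slightly askew. y along the tube towards the stops, z up. Pushed home its centre is 20 mm in front of the face, 35 mm above the bench.
- tube_end (a point): Centre of the tube's end face towards the stops, 100 mm from its centre.
- offcut_center (a point): Bystander: centre of a short offcut of the same tube, 40 x 40 x 70 mm, on the bed beyond the stops.
- wrench: Bystander: wrench, 190 mm, on the bench on the robot's side of the fence.
- screwdriver: Bystander: screwdriver, 200 mm, on the bench on the robot's side of the fence.
- hammer: Bystander: hammer, 280 mm, lying behind the fence.
- spray_can: Bystander: spray can, 64 mm diameter, 190 mm tall, on the bench at the tube's end of the fence, towards the robot; origin under its base.
- jar: Bystander: jar, 76 mm diameter, 90 mm tall, behind the fence; origin under its base.
- tape: Bystander: tape measure, 70 x 36 x 65 mm, behind the fence; origin under its base.

How it is judged (in metres and radians):
On the way, in this order (a step that is already met when the one before it is completed fails the run):
1. the crossbar stop is fully down while the tube still lies where it was (within 30 mm) (value of joint stop_bar above 1.8 rad and distance of tube_center from where it was at the start of the episode below 0.03 m), for 0.2 s.
2. the tube lies flat against the fence with its end against the crossbar stop (value of joint stop_bar above 1.8 rad and y of tube_end in the frame of bar_face between -0.004 and 0.004 m and x of tube_center in the frame of fence between -0.024 and -0.016 m and z of tube_center in the frame of fence below 0.04 m and angle between the y axis of tube_center and the y axis of fence, either way round below 0.03 rad), for 0.2 s.
At the end, for the whole second after the job is handed in: The crossbar stop is fully down (joint above 1.8 of 1.9 rad), the ball stop still up (below 0.5); the tube lies at rest on the bed, flat against the fence (within 4 mm and 0.03 rad), its end within 4 mm of the crossbar stop's face (all of step 2 and value of joint stop_ball below 0.5 rad and linear speed of tube below 0.01 m/s); the robot touches nothing.
It fails at once if the ball-grip stop is swung down (value of joint stop_ball above 0.5 rad).
It fails at once if the tube is rammed against a stop (more than 40 N) (contact force between tube and stop_bar above 40 N or contact force between tube and stop_ball above 40 N).
It fails at once if another thing on the bench is moved by more than 40 mm (distance of any of offcut_center, wrench, screwdriver, hammer, spray_can, jar, tape from where it was at the start of the episode above 0.04 m).
It also fails if it takes over 72 s, if anything falls off the work surface, if the arm or the gripper's body presses on something with over 40 N, if the wrist force passes 120 N, or if a joint passes its speed limit or range.

## Working session

There is one attempt and no reset: what is moved stays moved. The work goes in short steps, Python scripts to look and compute and a tool call to move; the robot and the scene stay as the last step left them, time stands still between calls to the robot, and variables do not carry over. Pictures are saved under pics/ and viewed, at most 10 in all, crops included, and the job is handed in when it is done.

Besides the shell and the picture viewer there is one more tool, called after "Call:" by a JSON object that holds its "name" and its "arguments". step_arm: Moves the arm, as the interface text tells. Its arguments: {"type":"object","properties":{"plan":{"type":"array"}},"required":["plan"]}

```bash
mkdir -p pics; cat > h.py <<'E'
from bench import *
import numpy as np, cv2, pickle
from scipy.spatial.transform import Rotation as R
def snap(n,f):
    im=get_image(n); cv2.imwrite(f'pics/{f}.png',im['color'][:,:,::-1]); pickle.dump(im,open(f'pics/{f}.pkl','wb')); return im
def load(f): return pickle.load(open(f'pics/{f}.pkl','rb'))
def rot(im):
    a=np.array(im['attitude'],float)
    return a if a.shape==(3,3) else R.from_euler('xyz',a,degrees=True).as_matrix() if a.size==3 else R.from_quat(a).as_matrix()
def ray(im,u,v):
    f=im['color'].shape[0]/2/np.tan(np.radians(im['vertical_fov'])/2)
    d=rot(im)@np.array([(u-im['cx'])/f,(v-im['cy'])/f,1]); return np.array(im['position']),d/np.linalg.norm(d)
def atz(im,u,v,z):
    p,d=ray(im,u,v); return p+d*(z-p[2])/d[2]
def tri(*obs):
    A=0;b=0
    for im,u,v in obs:
        p,d=ray(im,u,v);M=np.eye(3)-np.outer(d,d);A=A+M;b=b+M@p
    return np.linalg.solve(A,b)
def proj(im,X):
    f=im['color'].shape[0]/2/np.tan(np.radians(im['vertical_fov'])/2)
    c=rot(im).T@(np.array(X)-im['position']); return c[:2]/c[2]*f+[im['cx'],im['cy']]
E
python3 - <<'E'
from h import *
for n in('scene','top','wrist'):
    im=snap(n,n+'0'); print(n,im['vertical_fov'],im['cx'],im['cy'],im['position'],im['attitude'],[k for k in im])
print(get_state())
E
```

```text
scene 49.08670272096656 311.85051512766506 241.80647356355132 [ 1.42378109 -0.70138238  1.05251381] [-1.30419103e+02  9.32705538e-02  5.61878375e+01] ['color', 'vertical_fov', 'cx', 'cy', 'position', 'attitude']
top 42.072491857760475 320.0906964264294 235.50678662629102 [ 0.42955392 -0.10520223  1.71441105] [-176.43835046   -1.20964753  -91.02506241] ['color', 'vertical_fov', 'cx', 'cy', 'position', 'attitude']
wrist 60.71897948186661 319.4962709996588 243.90116190652137 [ 0.20924642 -0.48715882  0.38462424] [ 1.64660914e+02  7.63918179e-02 -7.40357715e+01] ['color', 'vertical_fov', 'cx', 'cy', 'position', 'attitude']
{'t': 0.15, 'joint_positions': array([-8.68251824e+01,  1.79515869e+01,  8.58414116e+01, -1.13825468e-03,
        7.62597288e+01, -1.28007573e+01]), 'dq': array([-0.03817104, -0.12311535, -0.2357322 , -0.05814075,  0.02758596,
       -0.01482264]), 'tau': array([ 1.58551000e-03, -4.02298951e+01, -2.52318013e+01,  6.94543007e-02,
        3.44036403e-02, -6.74325815e-05]), 'ee_pos': array([ 0.1444608 , -0.50455975,  0.23831401]), 'ee_rot': array([-1.79948338e+02, -1.06043714e-02,  1.59758410e+01]), 'ft_force': array([-0.32111375,  0.36478026,  1.0172504 ]), 'wrist_torque': array([-0.01763799, -0.07281029, -0.04389012]), 'grasp_force': 0.0, 'finger_gap': 1.0007323063110116}
```

View pics/top0.png

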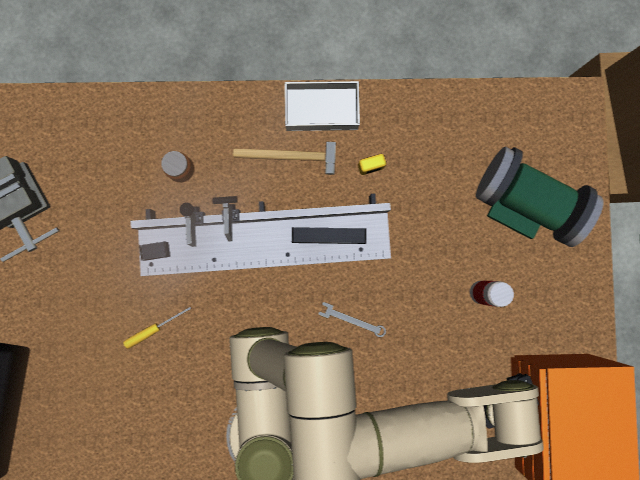

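View pics/scene0.png

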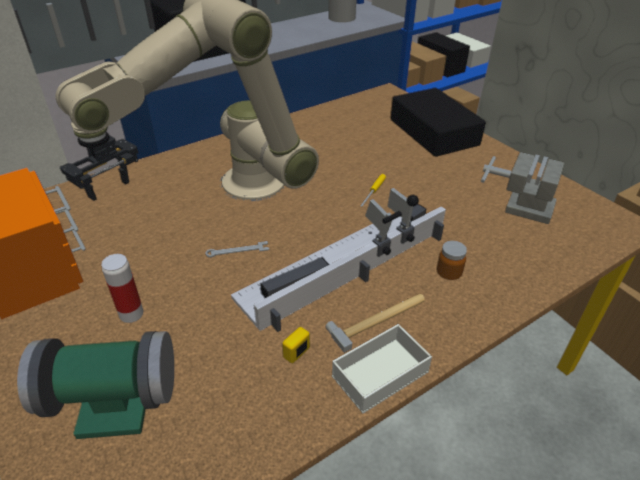

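The top view shows the fence from (132,224) to (390,207) and the tube from (292,235) to (366,236). The crossbar grip is at about (224,200), nearer the tube, and the ball is at about (187,209). I'll zoom in to get exact pixels.

```bash
python3 - <<'E'
import cv2
a=cv2.imread('pics/top0.png')[185:285,125:395]; cv2.imwrite('pics/topc.png',cv2.resize(a,None,fx=2.96,fy=2.96,interpolation=cv2.INTER_CUBIC)[:,:800])
a=cv2.imread('pics/scene0.png')[180:330,225:455]; cv2.imwrite('pics/scenec.png',cv2.resize(a,None,fx=3.4,fy=3.4,interpolation=cv2.INTER_CUBIC))
E
```

```text
(no output)
```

View pics/topc.png

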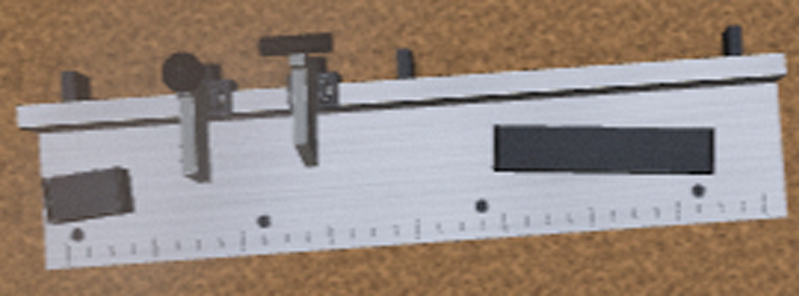

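View pics/scenec.png

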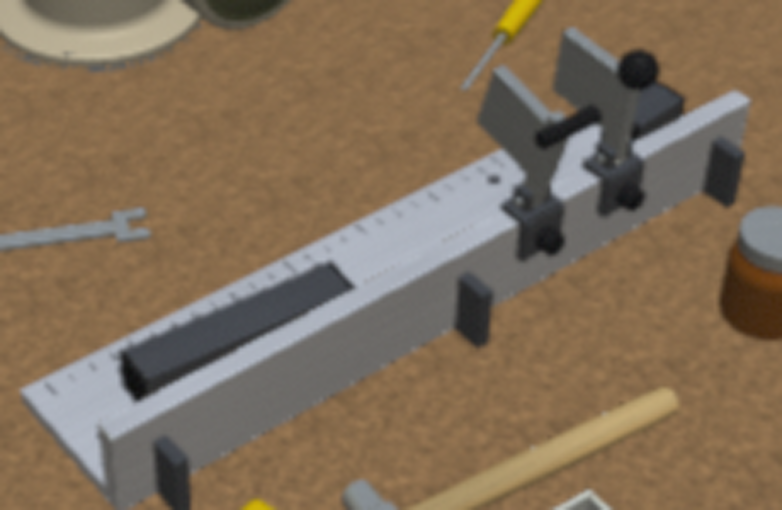

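```bash
python3 - <<'E'
from h import *
np.set_printoptions(precision=4,suppress=True)
T=load('top0');S=load('scene0')
t=lambda u,v:(T,125+u/2.96-.33,185+v/2.96-.33); s=lambda u,v:(S,225+u/3.4-.35,180+v/3.4-.35)
print('bar',tri(t(296,43),s(569,127)),'ends',tri(t(259,45),s(598,118)),tri(t(333,41),s(540,137)))
print('ball',tri(t(182,72),s(637,70)))
# bed front corners z=.015
a=atz(*t(45,268),.015);b=atz(*t(787,215),.015);print('bed',a,b,np.linalg.norm(a-b),np.degrees(np.arctan2(*(a-b)[:2])))
c=atz(*t(18,127),.085);d=atz(*t(785,77),.085);print('fence top front edge',c,d,np.degrees(np.arctan2(*(c-d)[:2])))
print('tube top corners',[atz(*t(*q),.055) for q in((495,125),(714,128),(495,171),(714,173))])
print('tube end corners tri',tri(t(495,125),s(353,285)),tri(t(495,171),s(332,264)))
yh=(a-b)/np.linalg.norm(a-b); yh[2]=0; yh/=np.linalg.norm(yh); xh=np.array([yh[1],-yh[0],0])
o1=a+.125*xh-.3*yh; o2=b+.125*xh+.38*yh; print('origin',o1,o2,'x',xh,'edge offsets',(c-o1)@xh,(d-o1)@xh,(c-o1)@yh,(d-o1)@yh)
o=(o1+o2)/2;o[2]=0
for n,p in(('bar',tri(t(296,43),s(569,127))),('ball',tri(t(182,72),s(637,70))),('t1',atz(*t(495,148),.055)),('t2',atz(*t(714,150.5),.055))): print(n,(p-o)@xh,(p-o)@yh,p[2])
print('can',atz(T,500,294,.19))
E
```

```text
bar [0.6173 0.0937 0.1916] ends [0.6167 0.1249 0.1868] [0.6181 0.0629 0.1956]
ball [0.5939 0.1863 0.1954]
bed [0.4353 0.3459 0.015 ] [ 0.4719 -0.3343  0.015 ] 0.6811590971372481 -3.079738638804216
fence top front edge [0.5592 0.3509 0.085 ] [ 0.5927 -0.3261  0.085 ] -2.8329441463159704
tube top corners [array([ 0.5564, -0.0674,  0.055 ]), array([ 0.5505, -0.2648,  0.055 ]), array([ 0.515 , -0.0667,  0.055 ]), array([ 0.5099, -0.2639,  0.055 ])]
tube end corners tri [ 0.5563 -0.0672  0.0589] [ 0.5169 -0.064   0.0507]
origin [0.5762 0.0531 0.015 ] [0.5763 0.0519 0.015 ] x [0.9986 0.0537 0.    ] edge offsets -0.001005045649548092 -0.00392477423654938 0.2983395188171033 -0.379500124515249
bar 0.0431562901612649 0.038921507657165635 0.19163101299987007
ball 0.024757808107098107 0.13270881281992733 0.19535130542702006
t1 -0.04693801583087896 -0.11719917897797083 0.05499999999999994
t2 -0.06305209268645048 -0.313883331595608 0.05499999999999994
can [ 0.3731 -0.5771  0.19  ]
```

```bash
cat >> h.py <<'E'
np.set_printoptions(precision=4,suppress=True)
yh=np.array([-.0530,.9986,0]);yh/=np.linalg.norm(yh);xh=np.array([yh[1],-yh[0],0]);O=np.array([.5755,.0525,0])
W=lambda x,y,z:O+x*xh+y*yh+np.array([0,0,z])
F=lambda p:np.array([(p-O)@xh,(p-O)@yh,p[2]])
def go(p,yaw,tilt=None):
    s=get_state();A=R.from_euler('xyz',s['ee_rot'],degrees=True);B=R.from_euler('xyz',[180,0,yaw],degrees=True)
    print('shift',A.inv().apply(np.array(p)-s['ee_pos']).round(4),'rv',(A.inv()*B).as_rotvec().round(4),'now',F(s['ee_pos']),s['ee_rot'],s['ft_force'],'t',s['t'])
E
python3 - <<'E'
from h import *
import bench; print(getattr(bench,'tcp_to_grasp',None),[k for k in dir(bench) if k[0]!='_'][:40])
go(W(.0425,.021,.30),93)
E
```

```text
0.0187 ['IKError', 'finish_job', 'get_image', 'get_state', 'tcp_to_grasp']
shift [ 0.6138 -0.4279 -0.0612] rv [-0.0006 -0.0008 -1.3443] now [-0.46   -0.5334  0.2383] [-179.9483   -0.0106   15.9758] [-0.3211  0.3648  1.0173] t 0.15
```

Call:
{"name": "step_arm", "arguments": {"plan": [[0, 0.1, -0.07, -0.06, 0, 0, -0.14], [0, 0.614, -0.428, -0.061, 0, 0, -1.344], [0, 0.614, -0.428, -0.061, 0, 0, -1.344], [0, 0.614, -0.428, -0.061, 0, 0, -1.344], [0, 0.614, -0.428, -0.061, 0, 0, -1.344], [0, 0.614, -0.428, -0.061, 0, 0, -1.344], [0, 0.614, -0.428, -0.061, 0, 0, -1.344], [0, 0.614, -0.428, -0.061, 0, 0, -1.344], [0, 0.614, -0.428, -0.061, 0, 0, -1.344], [0, 0.614, -0.428, -0.061, 0, 0, -1.344]]}}

```text
t: 1.15
ee_pos: [0.4573, -0.1195, 0.2858]
ee_rot: [180.0, 0.0, 93.2]
ft_force: [0.2, -1.0, -0.1]
finger_gap: 1.001
grasp_force: 0.0
```

```bash
python3 - <<'E'
from h import *
go(W(.0425,.021,.30),93)
E
```

```text
shift [ 0.1859  0.1703 -0.0142] rv [0.     0.0001 0.0041] now [-0.1271 -0.1655  0.2858] [179.9986   0.0056  93.236 ] [ 0.2167 -0.9786 -0.1045] t 1.15
```

Call:
{"name": "step_arm", "arguments": {"plan": [[0, 0.186, 0.17, -0.014, 0, 0, 0], [0, 0.186, 0.17, -0.014, 0, 0, 0], [0, 0.186, 0.17, -0.014, 0, 0, 0], [0, 0.186, 0.17, -0.014, 0, 0, 0], [0, 0.186, 0.17, -0.014, 0, 0, 0], [0, 0.186, 0.17, -0.014, 0, 0, 0], [0, 0.186, 0.17, -0.014, 0, 0, 0]]}}

```text
t: 1.85
ee_pos: [0.6166, 0.0737, 0.2987]
ee_rot: [-179.9, 0.0, 93.1]
ft_force: [0.4, -0.3, -0.3]
finger_gap: 1.0
grasp_force: 0.0
```

```bash
python3 - <<'E'
from h import *
go(W(.0425,.021,.30),93)
w=snap('wrist','w1')
for p in (W(.043,.039,.1916),W(.043,.009,.1916),W(.043,.069,.1916)): print(proj(w,p))
E
```

```text
shift [ 0.002   0.0004 -0.0013] rv [-0.0015  0.0001  0.0012] now [0.0421 0.019  0.2987] [-179.9112    0.0029   93.0663] [ 0.4155 -0.3307 -0.2853] t 1.85
[322.0772 208.8289]
[321.9837 254.6563]
[322.1767 160.0745]
```

View pics/w1.png

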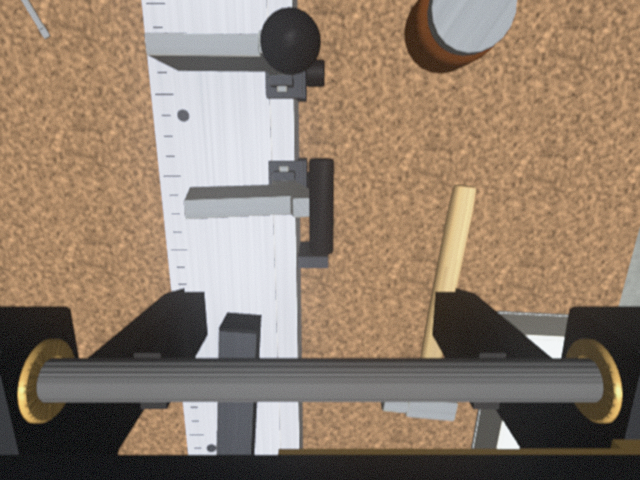

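The wrist view shows the crossbar centred at (321,207), with its ends at rows 158 and 254. That matches the projected estimate, so I'll descend and close.

Call:
{"name": "step_arm", "arguments": {"plan": [[0, 0.002, 0.001, 0.04, 0, 0, 0], [0, 0.002, 0.001, 0.08, 0, 0, 0], [0, 0.002, 0.001, 0.115, 0, 0, 0], [0, 0.002, 0.001, 0.126, 0, 0, 0], [0, 0.002, 0.001, 0.126, 0, 0, 0], [1, 0.002, 0.001, 0.126, 0, 0, 0], [1, 0.002, 0.001, 0.126, 0, 0, 0], [1, 0.002, 0.001, 0.126, 0, 0, 0], [1, 0.002, 0.001, 0.126, 0, 0, 0], [1, 0.002, 0.001, 0.126, 0, 0, 0]]}}

```text
t: 2.9
ee_pos: [0.6175, 0.0752, 0.174]
ee_rot: [180.0, 0.0, 93.0]
ft_force: [0.9, 0.0, 0.4]
finger_gap: 0.574
grasp_force: 0.0
```

```bash
python3 - <<'E'
from h import *
s=get_state();print(s['finger_gap'],s['grasp_force'],s['ft_force'])
go(W(-.083,.021,.108-.0187),93)
# arc relative to now, in tool axes
p=F(s['ee_pos']);c=np.array([p[0],p[2]+.0187]);h=np.array([.012,.100]);print(c,np.linalg.norm(c-h))
a0=np.arctan2(*(c-h)[::-1]);print('angle',1.9-(np.radians(175.2)-a0))
A=R.from_euler('xyz',s['ee_rot'],degrees=True)
for a in np.linspace(a0,np.radians(177.5),20)[1:]:
    q=h+.095*np.array([np.cos(a),np.sin(a)]);print(A.inv().apply((q[0]-p[0])*xh+np.array([0,0,q[1]-.0187-p[2]])).round(3))
E
```

```text
0.5744961276861444 0.0 [0.9427 0.0033 0.4291]
shift [ 0.0004 -0.1262  0.0846] rv [ 0.0006  0.0001 -0.0004] now [0.0432 0.0204 0.174 ] [179.9644   0.0032  92.9794] [0.9427 0.0033 0.4291] t 2.9
[0.0432 0.1927] 0.0978290840066508
angle 0.08852969399848898
[-0.   -0.01  0.  ]
[-0.    -0.019 -0.001]
[-0.    -0.028 -0.002]
[-0.    -0.037 -0.002]
[-0.    -0.047 -0.001]
[-0.    -0.056  0.001]
[-0.    -0.064  0.004]
[-0.    -0.073  0.007]
[-0.    -0.081  0.012]
[-0.    -0.089  0.017]
[-0.    -0.096  0.023]
[-0.    -0.102  0.03 ]
[-0.    -0.108  0.037]
[-0.    -0.113  0.045]
[-0.    -0.117  0.053]
[-0.    -0.121  0.061]
[-0.    -0.124  0.07 ]
[-0.    -0.125  0.079]
[-0.    -0.126  0.089]
```

Call:
{"name": "step_arm", "arguments": {"plan": [[1, 0, 0, 0.002, 0, 0, 0], [1, 0, 0, 0.002, 0, 0, 0], [1, 0, 0, 0.002, 0, 0, 0], [1, 0, 0, 0.002, 0, 0, 0], [1, 0, 0, 0.002, 0, 0, 0], [1, 0, 0, 0.002, 0, 0, 0]]}}

```text
t: 3.5
ee_pos: [0.6174, 0.0752, 0.1717]
ee_rot: [-180.0, 0.0, 93.0]
ft_force: [-1.2, -0.6, 1.1]
finger_gap: 0.169
grasp_force: 29.7
```

Call:
{"name": "step_arm", "arguments": {"plan": [[1, 0, -0.01, 0, 0, 0, 0], [1, 0, -0.019, -0.002, 0, 0, 0], [1, 0, -0.028, -0.003, 0, 0, 0], [1, 0, -0.037, -0.003, 0, 0, 0], [1, 0, -0.047, -0.002, 0, 0, 0], [1, 0, -0.056, 0, 0, 0, 0], [1, 0, -0.064, 0.003, 0, 0, 0], [1, 0, -0.073, 0.006, 0, 0, 0], [1, 0, -0.081, 0.01, 0, 0, 0], [1, 0, -0.089, 0.015, 0, 0, 0]]}}

```text
t: 4.5
ee_pos: [0.5303, 0.0707, 0.1569]
ee_rot: [179.6, -0.0, 93.0]
ft_force: [10.1, 2.1, -4.9]
finger_gap: 0.162
grasp_force: 30.0
```

Call:
{"name": "step_arm", "arguments": {"plan": [[1, 0, -0.007, 0.006, 0, 0, 0], [1, 0, -0.013, 0.013, 0, 0, 0], [1, 0, -0.019, 0.02, 0, 0, 0], [1, 0, -0.024, 0.028, 0, 0, 0], [1, 0, -0.028, 0.036, 0, 0, 0], [1, 0, -0.032, 0.044, 0, 0, 0], [1, 0, -0.035, 0.053, 0, 0, 0], [1, 0, -0.036, 0.062, 0, 0, 0], [1, 0, -0.037, 0.07, 0, 0, 0], [1, 0, -0.037, 0.07, 0, 0, 0]]}}

```text
t: 5.5
ee_pos: [0.4919, 0.0687, 0.086]
ee_rot: [180.0, -0.0, 93.0]
ft_force: [5.1, 2.9, -2.1]
finger_gap: 0.141
grasp_force: 30.1
```

```bash
python3 - <<'E'
from h import *
go(W(-.083,.021,.108-.0187),93)
E
```

```text
shift [ 0.0004 -0.0004 -0.0033] rv [ 0.0007 -0.0002 -0.0006] now [-0.0826  0.0206  0.086 ] [179.9573  -0.0122  92.9646] [ 5.0796  2.8718 -2.1406] t 5.5
```

Call:
{"name": "step_arm", "arguments": {"plan": [[1, 0, 0, 0.003, 0, 0, 0], [1, 0, 0, 0.006, 0, 0, 0], [1, 0, 0, 0.006, 0, 0, 0]]}}

```text
t: 5.8
ee_pos: [0.4914, 0.0687, 0.0811]
ee_rot: [-180.0, 0.0, 93.0]
ft_force: [-1.2, 0.9, 9.4]
finger_gap: 0.138
grasp_force: 29.9
```

```bash
python3 - <<'E'
from h import *
go(W(-.083,.021,.108-.0187),93)
w=snap('wrist','w2');snap('scene','s2')
p=W(-.083,.039,.108)
print(proj(w,p),proj(load('s2'),p),proj(load('s2'),W(-.083,.069,.108)))
a=load('s2')['color'][170:290,260:460,::-1];b=w['color'][:,:,::-1]
cv2.imwrite('pics/c2.png',np.vstack([cv2.resize(a,(500,300)),cv2.resize(b,(500,375))[:300]]))
E
```

```text
shift [ 0.0004  0.0001 -0.0082] rv [-0.0005  0.     -0.0002] now [-0.0831  0.0206  0.0811] [-179.9691    0.0013   92.9869] [-1.1662  0.8849  9.4254] t 5.8
[321.6565 292.0837] [358.8123 218.4454] [366.5367 214.6865]
```

View pics/c2.png

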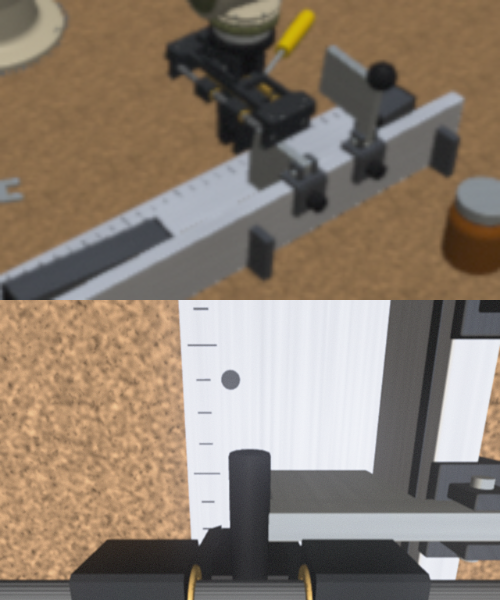

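The pictures show the stop down: the bar lies in the gripper and its flag stands across the bed. The ball stop is still up. I'll release and rise.

Call:
{"name": "step_arm", "arguments": {"plan": [[0, 0, 0, -0.004, 0, 0, 0], [0, 0, 0, -0.004, 0, 0, 0], [0, 0, 0, -0.004, 0, 0, 0], [0, 0, 0, -0.004, 0, 0, 0], [0, 0, 0, -0.03, 0, 0, 0], [0, 0, 0, -0.07, 0, 0, 0], [0, 0, 0, -0.12, 0, 0, 0], [0, -0.06, 0, -0.17, 0, 0, 0], [0, -0.06, 0, -0.17, 0, 0, 0]]}}

```text
t: 6.8
ee_pos: [0.4952, 0.0073, 0.2534]
ee_rot: [179.8, 0.1, 93.0]
ft_force: [0.6, 1.3, -1.0]
finger_gap: 0.933
grasp_force: 0.0
```

```bash
python3 - <<'E'
from h import *
w=snap('wrist','w3'); print(F(w['position']))
for p in (W(-.083,.039,.108),W(-.083,.009,.108),W(-.04,.033,.104)): print(proj(w,p))
go(W(-.12,-.213,.16),3)
E
```

```text
[-0.0837  0.0262  0.3997]
[318.915  111.1032]
[318.9671 156.2819]
[381.0913 120.4388]
shift [-0.1696 -0.0382  0.0953] rv [ 0.007  -0.0023  1.5686] now [-0.0819 -0.0432  0.255 ] [179.6619   0.1705  92.873 ] [-0.0747 -2.0718  2.4868] t 6.85
```

View pics/w3.png

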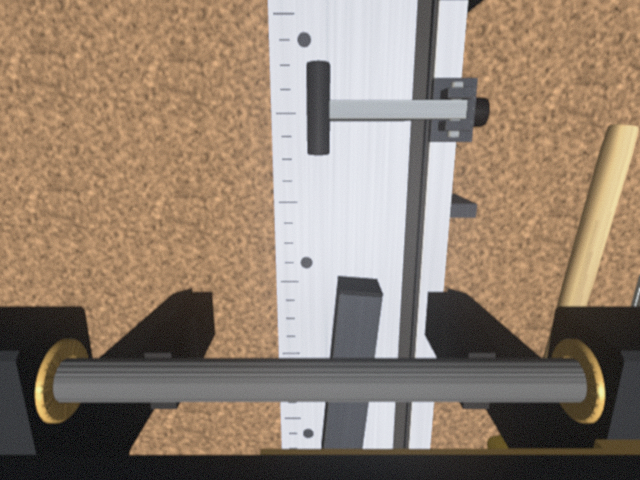

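The stop is down: the bar's centre is at (318,108) against a predicted (319,111). The near end of the tube is at about (360,282). Next I'll move to the robot's side of the tube with the fingers open along the fence.

Call:
{"name": "step_arm", "arguments": {"plan": [[0, -0.17, -0.038, 0.0, 0, 0, 1.569], [0, -0.17, -0.038, 0.0, 0, 0, 1.569], [0, -0.17, -0.038, 0.0, 0, 0, 1.569], [0, -0.17, -0.038, 0.0, 0, 0, 1.569], [0, -0.17, -0.038, 0.0, 0, 0, 1.569], [0, -0.17, -0.038, 0.0, 0, 0, 1.569], [0, -0.17, -0.038, 0.05, 0, 0, 1.569], [0, -0.17, -0.038, 0.095, 0, 0, 1.569], [0, -0.17, -0.038, 0.095, 0, 0, 1.569], [0, -0.17, -0.038, 0.095, 0, 0, 1.569]]}}

```text
t: 7.85
ee_pos: [0.4649, -0.1622, 0.1537]
ee_rot: [-179.9, 0.2, 6.7]
ft_force: [0.6, -0.1, -0.2]
finger_gap: 1.0
grasp_force: 0.0
```

Call:
{"name": "step_arm", "arguments": {"plan": [[0, 0, 0, 0, 0, 0, 0.02], [0, 0, 0, 0, 0, 0, 0.02], [0, 0, 0, 0, 0, 0, 0]]}}

```text
t: 8.15
ee_pos: [0.4656, -0.1629, 0.1556]
ee_rot: [-180.0, 0.0, 7.3]
ft_force: [0.7, -0.2, -0.4]
finger_gap: 0.998
grasp_force: 0.0
```

```bash
python3 - <<'E'
from h import *
go(W(-.12,-.213,.032),3)
E
```

```text
shift [0.0009 0.0038 0.1236] rv [-0.      0.      0.0742] now [-0.1212 -0.2093  0.1556] [-179.9991    0.0002    7.2522] [ 0.6818 -0.2339 -0.428 ] t 8.15
```

Call:
{"name": "step_arm", "arguments": {"plan": [[0, 0.001, 0.004, 0.04, 0, 0, 0.074], [0, 0.001, 0.004, 0.08, 0, 0, 0.074], [0, 0.001, 0.004, 0.11, 0, 0, 0.074], [0, 0.001, 0.004, 0.124, 0, 0, 0.074], [0, 0.001, 0.004, 0.124, 0, 0, 0.074]]}}

```text
t: 8.65
ee_pos: [0.4662, -0.1663, 0.0301]
ee_rot: [-179.9, 0.2, 2.9]
ft_force: [-0.3, 0.9, 0.5]
finger_gap: 1.0
grasp_force: 0.0
```

```bash
python3 - <<'E'
from h import *
go(W(-.049,-.213,.032),3)
E
```

```text
shift [ 0.0717  0.0002 -0.0022] rv [-0.0021  0.0029 -0.0011] now [-0.1208 -0.2127  0.0301] [-179.8771    0.1667    2.9375] [-0.3046  0.8665  0.5172] t 8.65
```

Call:
{"name": "step_arm", "arguments": {"plan": [[0, 0.01, 0, 0, 0, 0, 0], [0, 0.018, 0, 0, 0, 0, 0], [0, 0.025, 0, 0, 0, 0, 0], [0, 0.031, 0, 0, 0, 0, 0], [0, 0.037, 0, 0, 0, 0, 0], [0, 0.043, 0, 0, 0, 0, 0], [0, 0.049, 0, 0, 0, 0, 0], [0, 0.055, 0, 0, 0, 0, 0], [0, 0.06, 0, 0, 0, 0, 0], [0, 0.064, 0, 0, 0, 0, 0]]}}

```text
t: 9.65
ee_pos: [0.5305, -0.1637, 0.0319]
ee_rot: [-180.0, 0.1, 2.8]
ft_force: [-9.4, -0.0, 7.5]
finger_gap: 1.002
grasp_force: 4.2
```

Call:
{"name": "step_arm", "arguments": {"plan": [[0, 0.003, 0, 0, 0, 0, 0], [0, 0.006, 0, 0, 0, 0, 0], [0, 0.008, 0, 0, 0, 0, 0], [0, 0.008, 0, 0, 0, 0, 0]]}}

```text
t: 10.05
ee_pos: [0.5364, -0.1635, 0.0319]
ee_rot: [-179.9, 0.5, 3.0]
ft_force: [-21.1, -3.9, 14.1]
finger_gap: 0.999
grasp_force: 10.3
```

```bash
python3 - <<'E'
from h import *
go(W(-.049,-.213,.032),3)
E
```

```text
shift [ 0.0015 -0.0006 -0.0001] rv [-0.001   0.008  -0.0008] now [-0.0505 -0.2136  0.0319] [-179.9405    0.4566    2.9535] [-21.1428  -3.9273  14.1499] t 10.05
```

Call:
{"name": "step_arm", "arguments": {"plan": [[1, -0.03, 0, 0, 0, 0, 0], [1, -0.04, 0, -0.04, 0, 0, 0], [1, -0.04, 0.03, -0.08, 0, 0, 0], [1, -0.02, 0.07, -0.1, 0, 0, 0], [1, 0.0, 0.11, -0.1, 0, 0, 0], [1, 0.03, 0.155, -0.1, 0, 0, 0], [1, 0.03, 0.155, -0.1, 0, 0, 0], [1, 0.03, 0.155, -0.1, 0, 0, 0], [1, 0.03, 0.155, -0.1, 0, 0, 0], [1, 0.03, 0.155, -0.1, 0, 0, 0]]}}

```text
t: 11.05
ee_pos: [0.5763, -0.3155, 0.1321]
ee_rot: [-180.0, -0.0, 2.9]
ft_force: [-0.5, -0.1, 0.2]
finger_gap: 0.119
grasp_force: 0.0
```

```bash
python3 - <<'E'
from h import *
go(W(-.02,-.372,.031),3)
t=snap('top','t4');w=snap('wrist','w4')
a=t['color'][185:285,125:395,::-1];a=cv2.resize(a,None,fx=2.96,fy=2.96,interpolation=cv2.INTER_CUBIC)[:,:800]
b=cv2.resize(w['color'][:,:,::-1],(400,300));b=np.hstack([b,0*b])
cv2.imwrite('pics/c4.png',np.vstack([a[:,:b.shape[1]],b[:,:a.shape[1]]]));print(a.shape)
E
```

```text
shift [-0.0013  0.0045  0.1011] rv [-0.0002 -0.     -0.0025] now [-0.0187 -0.3675  0.1321] [-179.9901   -0.0001    2.855 ] [-0.5003 -0.1454  0.1869] t 11.05
(296, 799, 3)
```

View pics/c4.png

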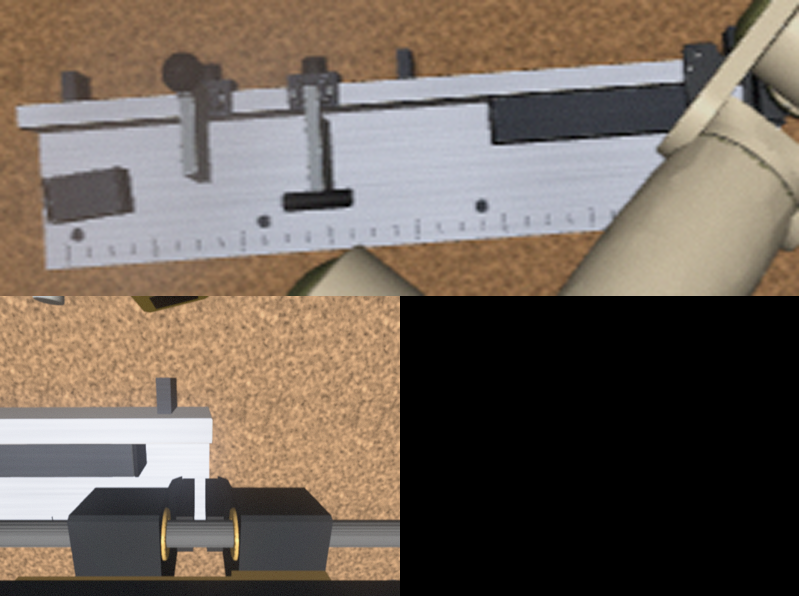

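The tube now lies flat along the fence. Its front end is at about crop (491,120), and its rear end is at about (135,164) in the half-size wrist view, clear of the fingers.

```bash
python3 - <<'E'
from h import *
T=load('t4');w=load('w4');t=lambda u,v:(T,125+u/2.96-.33,185+v/2.96-.33)
print(F(atz(*t(490,98),.055)),F(atz(*t(493,143),.055)),F(atz(w,1.6*135,1.6*150,.055)),F(atz(w,1.6*134,1.6*180,.055)))
print('flag',F(atz(*t(325,130),.108)),F(atz(*t(305,130),.108)),'bar',F(atz(*t(318,199),.108)))
s=get_state();print(s['finger_gap'])
E
```

```text
[-0.0007 -0.1159  0.055 ] [-0.0415 -0.1158  0.055 ] [-0.0102 -0.3104  0.055 ] [-0.0392 -0.3074  0.055 ]
flag [-0.0236  0.028   0.108 ] [-0.0224  0.0453  0.108 ] bar [-0.0831  0.0378  0.108 ]
0.02731786333727156
```

Call:
{"name": "step_arm", "arguments": {"plan": [[1, -0.001, 0.004, 0.04, 0, 0, -0.002], [1, -0.001, 0.004, 0.08, 0, 0, -0.002], [1, -0.001, 0.004, 0.101, 0, 0, -0.002], [1, -0.001, 0.004, 0.101, 0, 0, -0.002], [1, -0.001, -0.006, 0.101, 0, 0, -0.002], [1, -0.001, -0.016, 0.101, 0, 0, -0.002], [1, -0.001, -0.024, 0.101, 0, 0, -0.002], [1, -0.001, -0.03, 0.101, 0, 0, -0.002], [1, -0.001, -0.035, 0.101, 0, 0, -0.002], [1, -0.001, -0.04, 0.101, 0, 0, -0.002]]}}

```text
t: 12.15
ee_pos: [0.5737, -0.2764, 0.0309]
ee_rot: [180.0, -0.0, 2.9]
ft_force: [1.0, 0.6, 0.3]
finger_gap: 0.005
grasp_force: 0.0
```

```bash
python3 - <<'E'
from h import *
go(W(-.02,-.1835,.031),3)
E
```

```text
shift [-0.001  -0.1449 -0.0001] rv [ 0.0003 -0.0003 -0.0014] now [-0.0193 -0.3284  0.0309] [179.9835  -0.0172   2.92  ] [0.9697 0.5999 0.2857] t 12.15
```

Call:
{"name": "step_arm", "arguments": {"plan": [[1, -0.001, -0.005, 0, 0, 0, 0], [1, -0.001, -0.01, 0, 0, 0, 0], [1, -0.001, -0.016, 0, 0, 0, 0], [1, -0.001, -0.022, 0, 0, 0, 0], [1, -0.001, -0.029, 0, 0, 0, 0], [1, -0.001, -0.036, 0, 0, 0, 0], [1, -0.001, -0.043, 0, 0, 0, 0], [1, -0.001, -0.05, 0, 0, 0, 0], [1, -0.001, -0.057, 0, 0, 0, 0], [1, -0.001, -0.064, 0, 0, 0, 0]]}}

```text
t: 13.15
ee_pos: [0.5694, -0.2124, 0.0308]
ee_rot: [180.0, -0.0, 2.9]
ft_force: [0.9, -4.7, 1.4]
finger_gap: 0.006
grasp_force: 2.6
```

Call:
{"name": "step_arm", "arguments": {"plan": [[1, 0, -0.006, 0, 0, 0, 0], [1, 0, -0.012, 0, 0, 0, 0], [1, 0, -0.018, 0, 0, 0, 0], [1, 0, -0.024, 0, 0, 0, 0], [1, 0, -0.03, 0, 0, 0, 0], [1, 0, -0.036, 0, 0, 0, 0], [1, 0, -0.042, 0, 0, 0, 0], [1, 0, -0.048, 0, 0, 0, 0], [1, 0, -0.051, 0, 0, 0, 0], [1, 0, -0.051, 0, 0, 0, 0]]}}

```text
t: 14.15
ee_pos: [0.5666, -0.1613, 0.0306]
ee_rot: [-180.0, 0.0, 2.9]
ft_force: [0.5, -1.2, 0.8]
finger_gap: 0.005
grasp_force: 0.4
```

```bash
python3 - <<'E'
from h import *
go(W(-.02,-.1835,.031),3)
w=snap('wrist','w5');t=snap('top','t5')
a=t['color'][185:285,125:395,::-1];a=cv2.resize(a,None,fx=2.96,fy=2.96,interpolation=cv2.INTER_CUBIC)
b=cv2.resize(w['color'][:,:,::-1],(400,300));b=np.hstack([b,np.zeros((300,399,3),np.uint8)])
cv2.imwrite('pics/c5.png',np.vstack([a,b]))
E
```

```text
shift [ 0.0001 -0.0295 -0.0004] rv [-0.0008  0.0003 -0.0012] now [-0.0202 -0.213   0.0306] [-179.9544    0.0186    2.9287] [ 0.4832 -1.1552  0.7781] t 14.15
```

View pics/c5.png

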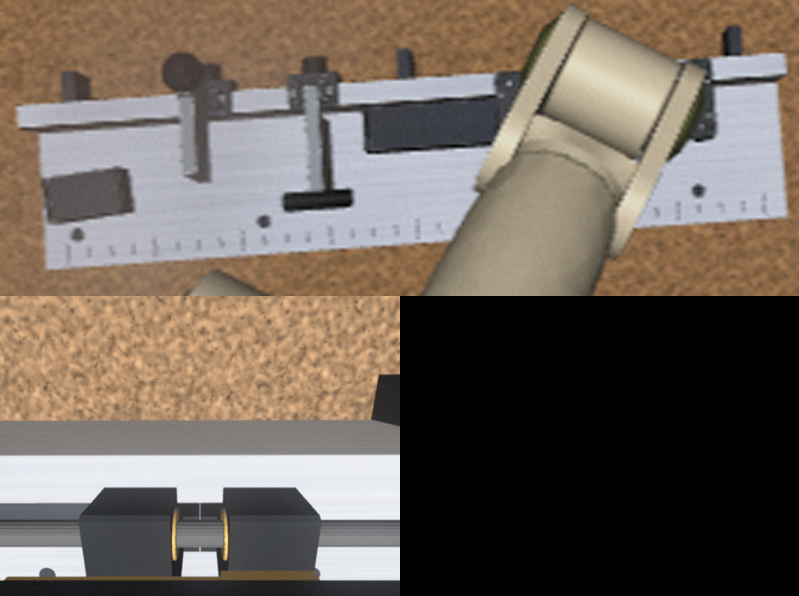

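The tube is still flat, with its end at about crop (364,130). The stop is about 35 mm further on, so I'll go slowly from here.

Call:
{"name": "step_arm", "arguments": {"plan": [[1, 0, -0.004, 0, 0, 0, 0], [1, 0, -0.008, 0, 0, 0, 0], [1, 0, -0.012, 0, 0, 0, 0], [1, 0, -0.016, 0, 0, 0, 0], [1, 0, -0.019, 0, 0, 0, 0], [1, 0, -0.022, 0, 0, 0, 0], [1, 0, -0.025, 0, 0, 0, 0], [1, 0, -0.027, 0, 0, 0, 0], [1, 0, -0.029, 0, 0, 0, 0], [1, 0, -0.03, 0, 0, 0, 0]]}}

```text
t: 15.25
ee_pos: [0.5652, -0.1319, 0.0306]
ee_rot: [-180.0, 0.0, 2.9]
ft_force: [0.6, -2.2, -1.4]
finger_gap: 0.003
grasp_force: 1.1
```

Call:
{"name": "step_arm", "arguments": {"plan": [[1, 0, -0.001, 0, 0, 0, 0], [1, 0, -0.002, 0, 0, 0, 0], [1, 0, -0.003, 0, 0, 0, 0], [1, 0, -0.004, 0, 0, 0, 0]]}}

```text
t: 15.65
ee_pos: [0.5652, -0.1285, 0.0307]
ee_rot: [179.9, -0.0, 2.9]
ft_force: [-0.2, -8.6, -3.3]
finger_gap: 0.003
grasp_force: 4.1
```

Call:
{"name": "step_arm", "arguments": {"plan": [[1, 0, -0.001, 0, 0, 0, 0], [1, 0, -0.002, 0, 0, 0, 0]]}}

```text
t: 15.85
ee_pos: [0.5652, -0.1283, 0.031]
ee_rot: [179.8, -0.1, 2.9]
ft_force: [-1.9, -19.4, -3.2]
finger_gap: 0.002
grasp_force: 9.2
```

Call:
{"name": "step_arm", "arguments": {"plan": [[1, 0, 0.01, 0, 0, 0, 0], [1, 0, 0.025, 0, 0, 0, 0], [1, 0, 0.05, -0.03, 0, 0, 0], [1, 0, 0.08, -0.07, 0, 0, 0], [1, -0.04, 0.08, -0.12, 0, 0, 0], [1, -0.08, 0.08, -0.17, 0, 0, 0], [1, -0.12, 0.04, -0.2, 0, 0, 0], [1, -0.12, 0.0, -0.2, 0, 0, 0], [1, -0.12, -0.05, -0.2, 0, 0, 0], [1, -0.12, -0.05, -0.2, 0, 0, 0]]}}

```text
t: 16.85
ee_pos: [0.4417, -0.0796, 0.2319]
ee_rot: [-180.0, -0.1, 3.0]
ft_force: [-0.7, -0.7, -0.3]
finger_gap: 0.003
grasp_force: 0.0
```

```bash
python3 - <<'E'
from h import *
go(W(-.10,-.1,.031),3)
w=snap('wrist','w6')
for p in (W(0,.033,.055),W(-.04,.033,.055),W(0,-.167,.055),W(-.04,-.167,.055),W(-.083,.009,.108)): print(proj(w,p))
E
```

```text
shift [ 0.0402 -0.0248  0.201 ] rv [-0.0002 -0.0019  0.0002] now [-0.1406 -0.1249  0.2319] [-179.9873   -0.1098    3.0133] [-0.6935 -0.6663 -0.3275] t 16.85
[97.076  25.7322]
[104.8215  85.4253]
[376.9534  25.5111]
[374.9917  85.239 ]
[109.6753 147.6319]
```

View pics/w6.png

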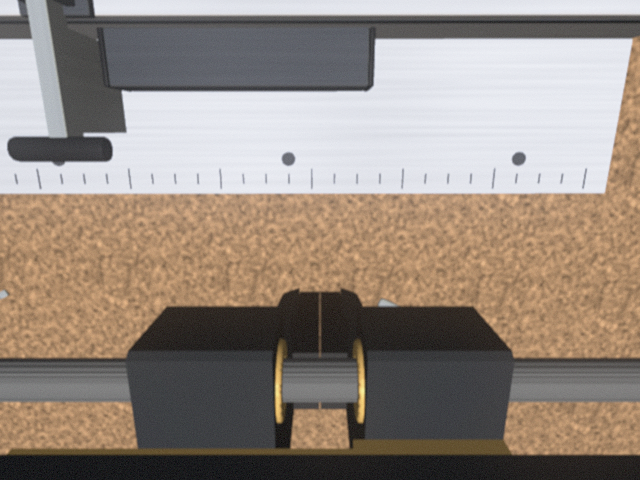

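The tube's corners are at (98,27), (105,88), (376,28) and (373,88). They match the goal projection within about 3 px, so the tube is flat on the fence with its end at the flag. The push force at contact also rose with no further motion.

```bash
python3 -c "
from bench import *
print(finish_job())"
```

```text
the job is handed in; nothing more can be done
None
```

I handed the job in (no verdict came back): crossbar stop down, tube flat against the fence with its end on that stop (about 19 N push at contact), ball stop left up, nothing else touched.

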